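Push a moisture tin in under a spring-closed flap

ROBOT

A 6-joint arm with a two-finger parallel gripper is mounted at the origin on a cart in front of the work surface, level with it; the furniture and walls round the work are solid. World frame = base frame: x ahead of the robot, y to its left, z up, the work surface at z = 0. Lengths are in m, angles in rad, forces in N, time in s.
With the tool pointing down it reaches from about 0.3 to 0.95 m from the base axis. Payload 3.1 kg.
Tool frame: the origin (TCP) lies midway between the tips of the shut fingers; the grasp point (between the pads) lies 19 mm behind it; z points along the fingers, y is the direction in which the jaws open and shut (so a half turn about z gives the same grasp; the last joint's range is limited). The gripper opens to 85 mm and grips with 20 to 120 N. Pads are 22 mm wide; open, the fingers measure 114 mm over their backs; the gripper's body (76 mm by 85 mm) begins 54 mm behind the grasp point. The pads swing forward as they close: fully open they stand 13 mm farther back than shut.
Start: joints at [-1.256, 0.308, 1.634, -0, 1.2, -0.07], TCP at [0.235, -0.579, 0.231] pointing down, gripper open.
Joint ranges: [-3.06, 3.06], [-0.79, 1.96], [0.05, 2.63], [-1.19, 4.34], [0.05, 2.64], [-2.94, 2.94]. Speed limits (rad/s): [2.79, 2.79, 3.14, 3.14, 3.14, 3.14].

INTERFACE

Orientations are given as a rotation vector (axis times angle).
In Python, from rig import * gives the robot as it stands.
- The arm moves only by the shell command python3 -m crank 'ROWS' [FORCE]. ROWS is JSON, one flat list of numbers, 7 for each row, row after row: the shift along the tool's x, y, z in m, then the turn, a rotation vector about the tool's x, y, z in degrees, then the opening, from -1 (shut) to 1 (fully open). In form: [tx, ty, tz, wx, wy, wz, fingers, tx, ty, tz, wx, wy, wz, fingers, ...]. A call has 1 to 10 rows; each row shifts and turns the commanded pose from where the row before left it, along the tool's axes as they then stand; what a row does not reach is not made up. A row lasts 1/12 s, in which the tool goes at most 41.7 mm and 7.16 degrees, less where a joint would pass 70% of its speed; a pose out of reach is approached as far as the arm can. A call with a gripper value outside its range is refused whole. The fingers move at their own pace and stop on an object; FORCE is the grip in N (left out, the last holds). Time passes only in rows, so rows that do not move let the fingers close. It gives the time, the measured TCP pose, the force and the opening at its end, in the units of the state.
- get_state(): the state, without advancing time (a new reading comes with each control period).
- grab_frame(name): name is "scene" or "top" or "wrist"; returns the picture (480x640x3 uint8, red, green, blue); there is no depth.
- camera_params(name): a dict with "mtx" (3x3 intrinsics, pixels), "position" and "attitude" of the camera in the world. Camera axes: x right, y up, looking along -z (the intrinsics and any distortion apply to the point x, -y, -z); pixel columns grow to the right and rows downward; lengths in m; the calibration is good to about 2 mm. The wrist camera is an equidistant fisheye: a pixel r from the principal point sees the ray r / f radians off the axis. A picture is of the moment at which its call begins: read the wrist's pose just before it. camera_params takes no time and is no camera call; for the wrist camera it gives the pose at the moment of the call.
- finish_job(): hands the job in, once; it reports no verdict.
The state is a dict: "time": time; "joint_positions": joint angles; "dq": joint speeds; "effort": joint torques, N m; "eef_pos": TCP position; "tcp_rot": TCP orientation; "force": force on the tool from outside, world axes, zero at the start; "wrist_torque": the same for the moment, N m; "gripper_width": finger opening in m.
Only numpy, scipy, OpenCV 4.12 (cv2) and the standard library are available. Lean on these libraries where they do the work, as an engineer would, in place of code of your own. Each camera call takes 0.05 s, during which the arm holds its last target. There are 200 camera calls.

TASK

The moisture tin on the apron of the tin port has to go inside. With one fingertip press the long green bar down and keep it down, so that the yellow flap stays swung open, and with the other fingertip push the tin in past the flap until it rests against the back stop; draw that fingertip out again before you let the bar up, so that the flap shuts behind the tin. The tin is only pushed, never gripped or lifted, and the other tins and the mortar beside the port stay where they are.

Things in the scene. Friction and masses are not known exactly. Their poses are not given: they have to be found in the camera images.
- tin_port: Fixed fixture, 285 x 152 mm. Origin on the table under the middle of the mouth; x points inward (push direction), y left, z up. A blue base plate (top z = 3 mm) carries an open apron, x -180 to 0 mm, between two grey guide rails 25 mm high, 5 mm thick; their inner faces taper from y = +-42 mm (x = -153) to +-32 mm (x = -7). Grey gear housing at the back: x 79 to 105, y -56 to 94, top z = 49 mm.
- mouth (a point): Middle of the mouth on the base plate (port frame x = -2, y = 0, z = 3 mm), in the plane of the flap. The bay behind it has white walls 5 mm thick, inner faces y = +-35 mm, x 5 to 75 mm, tops z = 43 mm; open above up to x = 34 mm, then a translucent roof (z 43 to 46 mm).
- home (a point): Centre of the tin's underside when the tin rests against the back stop (port frame x = 46, y = 0, z = 3 mm). The face of the stop is at x = 74 mm.
- bar_top (a point): Middle of the top of the green press bar (black tread), port frame x = -47, y = 68 mm; z = 44 mm at rest, moves straight down with the bar. The bar is level, 252 mm along the port's x (-173 to 79), 32 mm along y, 8 mm thick; its centre line is 68 mm left of the lane's centre line. It may be pressed anywhere along its length and a finger may slide along it while pressing.
- press_bar (a joint): Travel of the bar in m: 0 up at rest, 0.022 fully down at its end stop (top then z = 22 mm). A spring returns it: about 3 N to start it, about 4 N fully down.
- flap (a joint): Yellow flap's angle in rad, geared to the bar (91 rad per m): 0 shut, 2.0 open. Plate 74 x 24 x 4 mm in the mouth plane, shut at x -4 to 0, z 8 to 32 mm, on a shaft along x at y = -43.5, z = 10 mm, right of the lane; its left end swings up and over to the right, away from the bar. Pushing on it does not open it. Above 1.5 rad the lane is clear; open it stands up to about z = 80 mm, right of the lane.
- tin: The tin to push: round aluminium moisture tin with slip lid, 57 mm diameter (about 55 at its straight side), 38 mm high, about 0.1 kg, standing on the apron between the rails. Origin at the centre of its underside, z up. The base plate, rails and walls are slick (friction about 0.2).
- tin_right: Bystander: a like tin on the table to the right of the port's apron; origin at the centre of its underside.
- tin_rear: Bystander: a like tin on the table to the right of the port, farther back; origin at the centre of its underside.
- mortar: Bystander: white porcelain mortar with pestle, 79 mm diameter, 84 mm high, on the table to the left of the port; origin at the centre of its underside.
Not all that is in view belongs to the job. What is shaped like the tin but turquoise is not meant.

How it is judged:
On the way, in this order (a step that is already met when the one before it is completed fails the run):
1. the bar is held down by a fingertip and the flap is open while the tin is still outside (value of joint flap above 1.3 rad and contact force between the fingers and press_bar above 0.5 N and x of tin in the frame of tin_port below -0.03 m), for 0.2 s.
2. the tin is pushed in past the flap by a finger, the bar still held down and the flap open (value of joint flap above 1.3 rad and contact force between the fingers and press_bar above 0.5 N and x of tin in the frame of tin_port above 0.036 m), for 0.1 s.
At the end, for the whole second after the job is handed in: The tin stands upright on the base plate inside the bay, at rest, within 7 mm of the back stop; the bar is up and the flap shut (under 0.1 rad) behind it; the bystanders have not moved more than 10 mm (x of tin in the frame of tin_port between 0.039 and 0.052 m and y of tin in the frame of tin_port between -0.01 and 0.01 m and z of tin in the frame of tin_port below 0.006 m and angle between tin's own z axis and vertical below 0.1 rad and linear speed of tin below 0.01 m/s and value of joint flap below 0.1 rad and value of joint press_bar below 0.002 m); the robot touches nothing.
It fails at once if the tin is lifted off the base plate (z of tin in the frame of tin_port above 0.015 m).
It fails at once if the tin is tipped (angle between tin's own z axis and vertical above 0.4 rad).
It fails at once if the flap is let fall while the tin is passing under it (value of joint flap below 0.8 rad and x of tin in the frame of tin_port between -0.024 and 0.022 m).
It fails at once if the flap is let fall on the finger (value of joint flap below 1.2 rad and contact force between the fingers and flap above 1 N).
It fails at once if a bystander is moved (distance of any of tin_right, tin_rear, mortar from where it was at the start of the episode above 0.01 m).
It also fails if it takes over 56 s, if anything falls off the work surface, if the arm or the gripper's body presses on something with over 40 N, if the wrist force passes 120 N, or if a joint passes its speed limit or range.

## Working session

There is one attempt and no reset: what is moved stays moved. The work goes in short steps, Python scripts to look and compute and a shell command to move; the robot and the scene stay as the last step left them, time stands still between calls to the robot, and variables do not carry over. Pictures are saved under pics/ and viewed, about 8 in all and at most 12, crops included, and the job is handed in when it is done.

```bash
mkdir -p pics; ls; python3 - <<'E'
from rig import *
import cv2
print(get_state())
for n in("scene","top"):
    cv2.imwrite(f"pics/{n}0.png",grab_frame(n)[:,:,::-1]); print(n,camera_params(n))
E
```

```text
pics
{'time': 0.0, 'joint_positions': array([-1.25569614e+00,  3.08998377e-01,  1.63519003e+00,  2.44805356e-06,
        1.19966282e+00, -6.97037104e-02]), 'dq': array([-6.01178657e-06,  1.36952249e-03, -1.08152641e-04,  6.23296462e-04,
       -2.31458944e-05, -1.67002702e-03]), 'effort': array([ 1.20782766e-03, -4.15250587e+01, -2.76662064e+01,  1.68366610e-04,
        1.01687686e-02, -4.37484875e-07]), 'eef_pos': array([ 0.23433229, -0.57853344,  0.23004952]), 'tcp_rot': array([-3.08142301e+00, -6.00296082e-01,  4.30349832e-04]), 'force': array([-0.57099844,  0.32000666,  0.73414964]), 'wrist_torque': array([-0.02191321,  0.00854632, -0.01373833]), 'gripper_width': 0.0852196788790234}
scene {'mtx': array([[509.6136302 ,   0.        , 309.35015816],
       [  0.        , 509.6136302 , 249.37561137],
       [  0.        ,   0.        ,   1.        ]]), 'position': array([0.10391057, 0.38248005, 0.72192272]), 'attitude': array([ 0.35435124, -1.06497912, -2.32962333])}
top {'mtx': array([[545.80465195,   0.        , 321.8520554 ],
       [  0.        , 545.80465195, 247.49928112],
       [  0.        ,   0.        ,   1.        ]]), 'position': array([ 0.4442534 , -0.24512595,  0.8947998 ]), 'attitude': array([ 0.11848667, -0.08704635, -1.56329884])}
```

View pics/top0.png

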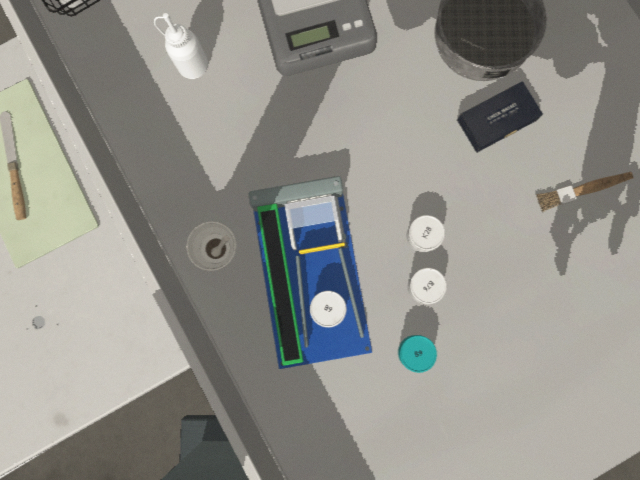

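View pics/scene0.png

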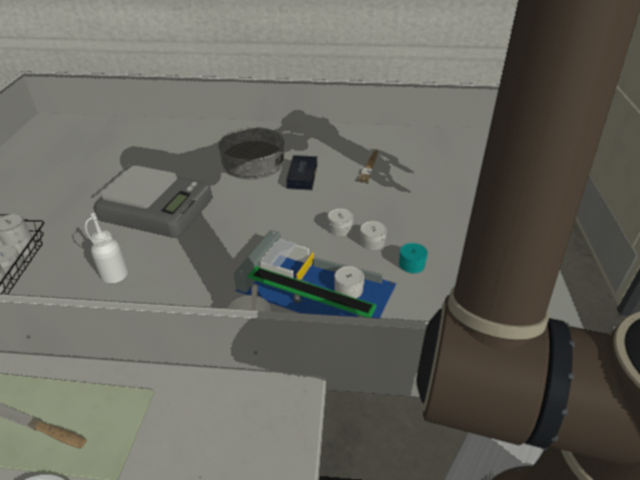

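The top view shows the port lying nearly along world +x: bar at about (280,285), tin lid at (328,309), flap at (322,248). The bystander tins are at (427,233) and (428,286), and the mortar at (212,246). The scene view agrees. I'll enlarge the port.

```bash
python3 - <<'E'
import cv2
im=cv2.imread("pics/top0.png")[172:372,236:386]
cv2.imwrite("pics/crop1.png",cv2.resize(im,None,fx=3,fy=3,interpolation=cv2.INTER_CUBIC))
E
```

```text
(no output)
```

View pics/crop1.png

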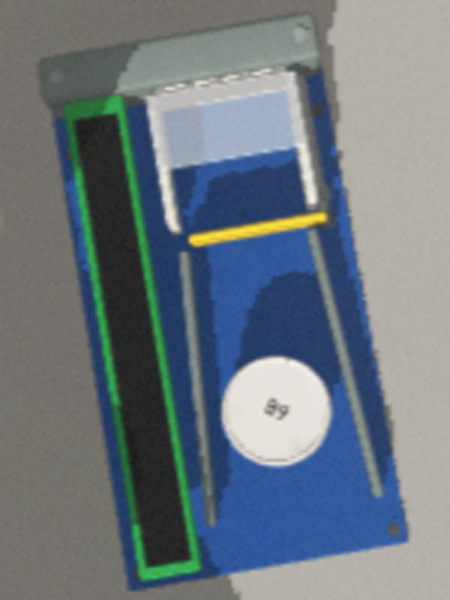

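The crop shows the bar corners at (141,580), (200,571), (122,96) and (65,106), the housing's top corners at (40,60) and (315,13), and the lid centre at (276,411). Next I fit the port pose.

```bash
cat > h.py <<'E'
import numpy as np
from scipy.spatial.transform import Rotation as R
from scipy.optimize import least_squares
from rig import *
def back(n,uv,z):
    c=camera_params(n);K=c["mtx"];Rm=R.from_rotvec(c["attitude"]).as_matrix();p=np.array(c["position"])
    d=Rm@np.array([(uv[0]-K[0,2])/K[0,0],-(uv[1]-K[1,2])/K[1,1],-1.])
    return (p+d*(z-p[2])/d[2])[:2]
def rot(a): return np.array([[np.cos(a),-np.sin(a)],[np.sin(a),np.cos(a)]])
E
python3 - <<'E'
from h import *
cr=lambda u,v:((u+.5)/3+236-.5,(v+.5)/3+172-.5)
P=[(141,580,.044,-.173,.084),(200,571,.044,-.173,.052),(122,96,.044,.079,.052),(65,106,.044,.079,.084),(40,60,.049,.105,.094),(315,13,.049,.105,-.056)]
W=np.array([back("top",cr(a,b),z) for a,b,z,_,_ in P]);L=np.array([p[3:] for p in P])
f=lambda q:((rot(q[2])@L.T).T+q[:2]-W).ravel()
s=least_squares(f,[.45,-.24,.1]);q=s.x;print(q,np.degrees(q[2]));print((f(q).reshape(-1,2)*1000).round(1))
t=back("top",cr(276,411),.041);print("tin",t,"port",rot(q[2]).T@(t-q[:2]))
for n,uv,z in(("tr",(428,286),.038),("trear",(427,233),.038),("mortar",(212,246),.084)):
    t=back("top",uv,z);print(n,t,rot(q[2]).T@(t-q[:2]))
S=get_state();M=R.from_rotvec(S["tcp_rot"]).as_matrix();print(M.round(3));print("yaw",np.degrees(np.arctan2(M[1,0],M[0,0])))
np.save("q.npy",q)
E
```

```text
[ 0.55808018 -0.22077628  0.17467412] 10.008089675184038
[[-1.5  0.7]
 [-0.6 -0.7]
 [ 0.4 -1.1]
 [ 0.4  0.2]
 [ 0.5  1.5]
 [ 0.8 -0.7]]
tin [ 0.46078431 -0.23728675] port [-0.09868465  0.00064955]
tr [ 0.49698558 -0.39391398] [-0.09025406 -0.15988563]
trear [ 0.58084039 -0.39393184] [-0.00767835 -0.17447611]
mortar [ 0.55267816 -0.06312716] [0.02207759 0.15618902]
[[ 0.927  0.375 -0.001]
 [ 0.375 -0.927  0.002]
 [ 0.    -0.002 -1.   ]]
yaw 22.047428799286347
```

```bash
cat >> h.py <<'E'
def rel(px=None,py=None,z=None):
    q=np.load("q.npy");S=get_state();M=R.from_rotvec(S["tcp_rot"]).as_matrix()
    p=np.array(S["eef_pos"]);l=rot(q[2]).T@(p[:2]-q[:2])
    print("t",S["time"].__round__(2),"port",(l*1000).round(1),"z",round(p[2]*1000,1),"yaw err deg",round(np.degrees(np.arctan2(M[1,0],M[0,0])-q[2]),2),"tilt",M[:,2].round(4),"w",round(S["gripper_width"]*1000,1),"F",np.round(S["force"],2))
    if px is not None:
        w=np.r_[rot(q[2])@[px,py]+q[:2],z]; print("world target",w,"tool shift mm",(M.T@(w-p)*1000).round(1))
E
python3 -m crank '[0,0,0,0,0,6,0.25,0,0,0,0,0,6,0.25,0,0,0,0,0,0,0.25]'; python3 -c "
from h import *
rel(-.15,.035,.12)"
```

```text
time: 0.35
eef_pos: [0.2344, -0.5789, 0.2306]
tcp_rot: [-3.129, -0.272, 0.001]
force: [0.5, -0.1, -0.1]
gripper_width: 0.0539
t 0.35 port [-381.  -296.4] z 230.6 yaw err deg -0.06 tilt [-4.0e-04  1.2e-03 -1.0e+00] w 53.9 F [ 0.46 -0.07 -0.1 ]
world target [ 0.40428015 -0.21237696  0.12      ] tool shift mm [ 230.7 -331.5  111. ]
```

```bash
python3 -m crank '[0.0165,-0.0237,0,0,0,0,0.25,0.0165,-0.0237,0,0,0,0,0.25,0.0165,-0.0237,0,0,0,0,0.25,0.0165,-0.0237,0,0,0,0,0.25,0.0165,-0.0237,0,0,0,0,0.25,0.0165,-0.0237,0,0,0,0,0.25,0.0165,-0.0237,0,0,0,0,0.25]' >/dev/null;  python3 -m crank '[0.0165,-0.0237,0,0,0,0,0.25,0.0165,-0.0237,0,0,0,0,0.25,0.0165,-0.0237,0,0,0,0,0.25,0.0165,-0.0237,0,0,0,0,0.25,0.0165,-0.0237,0,0,0,0,0.25,0.0165,-0.0237,0,0,0,0,0.25,0.0165,-0.0237,0,0,0,0,0.25,0,0,0.03,0,0,0,0.25,0,0,0.03,0,0,0,0.25,0,0,0,0,0,0,0.25]'>/dev/null; python3 - <<'E'
from h import *
import cv2
rel(-.15,.035,.07)
print(camera_params("wrist"))
cv2.imwrite("pics/w1.png",grab_frame("wrist")[:,:,::-1]);cv2.imwrite("pics/t1.png",grab_frame("top")[:,:,::-1])
E
```

```text
t 1.77 port [-153.4   39.1] z 166.2 yaw err deg 0.28 tilt [-0.0095  0.0062 -0.9999] w 53.1 F [-1.33  0.05 -0.05]
world target [ 0.40428015 -0.21237696  0.07      ] tool shift mm [ 4.2  4.9 96.1]
{'mtx': array([[371.64829954,   0.        , 323.16591878],
       [  0.        , 371.64829954, 240.74823893],
       [  0.        ,   0.        ,   1.        ]]), 'position': array([ 0.47778126, -0.19559687,  0.30800998]), 'attitude': array([-0.25616342,  0.22420421, -1.37769393])}
```

View pics/w1.png

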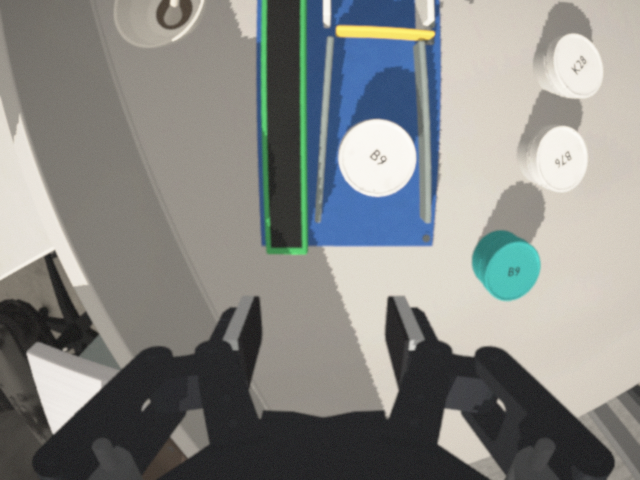

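The wrist view shows the lane, bar and tin as expected: bar near end at (287,250), tin lid at (377,157), rails on both sides. Both fingers are clear. Before going lower I check how far the knuckles stick out towards the mortar.

```bash
python3 - <<'E'
from h import *
c=camera_params("wrist");K=c["mtx"];S=get_state()
C=R.from_rotvec(c["attitude"]).as_matrix();M=R.from_rotvec(S["tcp_rot"]).as_matrix()
p=M.T@(c["position"]-S["eef_pos"]);print("cam in tool",p.round(3))
for uv in((240,297),(262,300),(222,345),(150,348),(100,385),(40,450),(385,300),(412,300)):
    d=np.array([uv[0]-K[0,2],uv[1]-K[1,2]]);r=np.hypot(*d);th=r/K[0,0]
    v=M.T@C@np.array([np.sin(th)*d[0]/r,-np.sin(th)*d[1]/r,-np.cos(th)])
    s=(0-p[0])/v[0];print(uv,"at tool x=0:",(p+s*v).round(3), "x=+11mm", (p+(.011-p[0])/v[0]*v).round(3))
rel(-.15,.033,.07)
E
```

```text
cam in tool [ 0.078 -0.    -0.142]
(240, 297) at tool x=0: [ 0.    -0.04   0.014] x=+11mm [ 0.011 -0.034 -0.008]
(262, 300) at tool x=0: [ 0.    -0.029  0.011] x=+11mm [ 0.011 -0.025 -0.01 ]
(222, 345) at tool x=0: [ 0.    -0.038 -0.027] x=+11mm [ 0.011 -0.033 -0.044]
(150, 348) at tool x=0: [ 0.    -0.067 -0.033] x=+11mm [ 0.011 -0.057 -0.049]
(100, 385) at tool x=0: [ 0.    -0.076 -0.059] x=+11mm [ 0.011 -0.065 -0.071]
(40, 450) at tool x=0: [ 0.    -0.08  -0.092] x=+11mm [ 0.011 -0.069 -0.099]
(385, 300) at tool x=0: [0.    0.029 0.011] x=+11mm [ 0.011  0.024 -0.01 ]
(412, 300) at tool x=0: [0.    0.041 0.011] x=+11mm [ 0.011  0.035 -0.011]
t 1.87 port [-151.   36.] z 170.4 yaw err deg 0.14 tilt [-0.003   0.0019 -1.    ] w 53.8 F [-0.27 -0.53  0.71]
world target [ 0.40462772 -0.21434652  0.07      ] tool shift mm [  1.3   3.2 100.4]
```

```bash
python3 -m crank '[0.001,0.005,0.03,0,0,0,0.3,0,0,0.03,0,0,0,0.3,0,0,0.03,0,0,0,0.3,0,0,0.02,0,0,0,0.3,0,0,0,0,0,0,0.3,0,0,0,0,0,0,0.3,0,0,0,0,0,0,0.3,0,0,0,0,0,0,0.3]' ; python3 -c "
from h import *
rel(-.15,.031,.04)"
```

```text
time: 2.53
eef_pos: [0.4081, -0.2186, 0.0637]
tcp_rot: [3.126, 0.275, 0.006]
force: [0.0, 0.2, 0.1]
gripper_width: 0.0553
t 2.53 port [-147.4   28.2] z 63.7 yaw err deg 0.03 tilt [ 0.0042 -0.0027 -1.    ] w 55.3 F [0.05 0.22 0.09]
world target [ 0.40497529 -0.21631609  0.04      ] tool shift mm [-2.7 -2.9 23.7]
```

```bash
python3 -m crank '[-0.002,-0.003,0.008,0,0,0,0.3,0,0,0.008,0,0,0,0.3,0,0,0.004,0,0,0,0.3,0,0,0,0,0,0,0.3,0,0,0,0,0,0,0.3,0,0,0,0,0,0,0.3]' ; python3 -c "
from h import *
rel(-.15,.031,.04)"
for i in 1 2 3; do :; done; python3 -m crank '[0,0,0.004,0,0,0,0.3,0,0,0.004,0,0,0,0.3,0,0,0,0,0,0,0.3,0,0,0,0,0,0,0.3]'; python3 -m crank '[0,0,0.004,0,0,0,0.3,0,0,0.004,0,0,0,0.3,0,0,0,0,0,0,0.3,0,0,0,0,0,0,0.3]'
```

```text
time: 3.03
eef_pos: [0.4035, -0.2144, 0.0412]
tcp_rot: [-3.129, -0.275, 0.0]
force: [0.9, 0.5, 0.7]
gripper_width: 0.0556
t 3.03 port [-151.1   33.1] z 41.2 yaw err deg 0.04 tilt [-2.e-04  1.e-04 -1.e+00] w 55.6 F [0.86 0.51 0.72]
world target [ 0.40497529 -0.21631609  0.04      ] tool shift mm [1.1 2.1 1.1]
time: 3.37
eef_pos: [0.404, -0.2147, 0.0334]
tcp_rot: [3.129, 0.275, 0.001]
force: [0.3, 0.1, 4.3]
gripper_width: 0.0554
time: 3.7
eef_pos: [0.4038, -0.2146, 0.0252]
tcp_rot: [3.129, 0.275, 0.001]
force: [0.5, -0.7, 3.0]
gripper_width: 0.0556
```

```bash
python3 -m crank '[0,0,0.004,0,0,0,0.3,0,0,0.004,0,0,0,0.3,0,0,0,0,0,0,0.3,0,0,0,0,0,0,0.3]'; python3 -m crank '[0,0,0.002,0,0,0,0.3,0,0,0,0,0,0,0.3,0,0,0,0,0,0,0.3]'; python3 - <<'E'
from h import *
import cv2
rel()
a=grab_frame("wrist")
t=grab_frame("top")[170:390,230:400]
cv2.imwrite("pics/w2.png",a[:,:,::-1]);cv2.imwrite("pics/t2.png",cv2.resize(t[:,:,::-1],None,fx=2.5,fy=2.5))
E
```

```text
time: 4.03
eef_pos: [0.4038, -0.2146, 0.0177]
tcp_rot: [3.129, 0.275, 0.0]
force: [-0.8, 0.3, 8.3]
gripper_width: 0.0555
time: 4.28
eef_pos: [0.4039, -0.2147, 0.0172]
tcp_rot: [-3.129, -0.276, 0.001]
force: [-4.0, 2.8, 22.1]
gripper_width: 0.0557
t 4.28 port [-150.8   32.8] z 17.2 yaw err deg 0.06 tilt [-8.e-04  6.e-04 -1.e+00] w 55.7 F [-3.96  2.84 22.05]
```

View pics/w2.png

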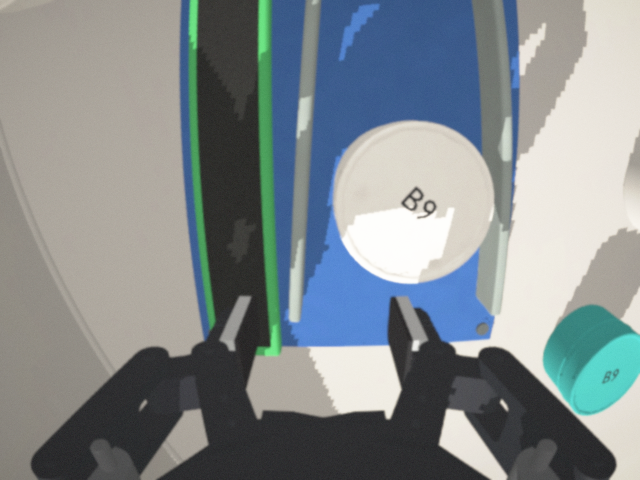

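The bar meets its end stop at a TCP z of about 17.3 mm (22 N). The wrist view shows the left fingertip on the tread and the right one behind the tin at (405,310). I back off about 2 mm and start pushing.

```bash
python3 -m crank '[0,0,-0.002,0,0,0,0.3,0,0,0,0,0,0,0.3,0,0,0,0,0,0,0.3,0,0,0,0,0,0,0.3]'; python3 -m crank '[0.005,0,0,0,0,0,0.3,0.005,0,0,0,0,0,0.3,0.005,0,0,0,0,0,0.3,0.005,0,0,0,0,0,0.3,0.005,0,0,0,0,0,0.3,0.005,0,0,0,0,0,0.3,0,0,0,0,0,0,0.3]';  python3 - <<'E'
from h import *
import cv2
rel()
t=grab_frame("top")[150:390,230:400]
cv2.imwrite("pics/t3.png",cv2.resize(t[:,:,::-1],None,fx=2.5,fy=2.5))
E
```

```text
time: 4.72
eef_pos: [0.4039, -0.2147, 0.0177]
tcp_rot: [3.129, 0.275, 0.001]
force: [-0.4, 0.6, 8.5]
gripper_width: 0.0556
time: 5.3
eef_pos: [0.43, -0.2085, 0.0174]
tcp_rot: [-3.126, -0.279, 0.013]
force: [-8.8, -1.0, 16.7]
gripper_width: 0.0557
t 5.3 port [-124.    34.4] z 17.4 yaw err deg 0.21 tilt [-0.0082  0.0023 -1.    ] w 55.7 F [-8.81 -1.   16.67]
```

View pics/t3.png

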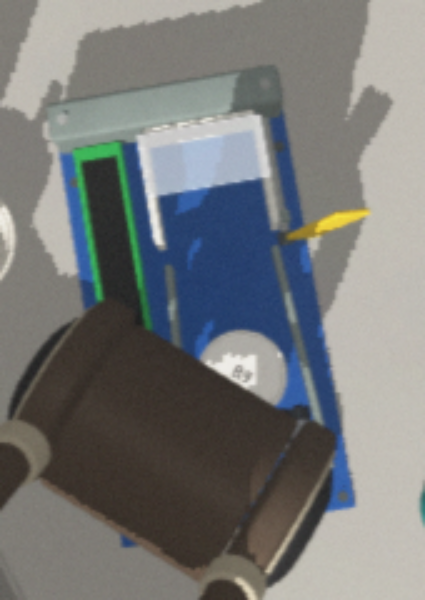

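The flap is open at (325,225) and the tin, lid at (243,370), sits just ahead of the finger. The press is harder than needed, so I ease off and carry on.

```bash
python3 -m crank '[0,0,-0.0015,0,0,0,0.3,0,0,0,0,0,0,0.3,0,0,0,0,0,0,0.3]'; python3 -m crank '[0.006,0,0,0,0,0,0.3,0.006,0,0,0,0,0,0.3,0.006,0,0,0,0,0,0.3,0.006,0,0,0,0,0,0.3,0.006,0,0,0,0,0,0.3,0.006,0,0,0,0,0,0.3,0,0,0,0,0,0,0.3]';  python3 - <<'E'
from h import *
rel(.007,.031,.0185)
E
```

```text
time: 5.6
eef_pos: [0.4313, -0.2085, 0.0181]
tcp_rot: [-3.128, -0.276, 0.005]
force: [-2.8, -0.3, 3.9]
gripper_width: 0.0557
time: 6.18
eef_pos: [0.4708, -0.2029, 0.0191]
tcp_rot: [3.129, 0.275, 0.004]
force: [1.4, 1.1, 4.0]
gripper_width: 0.0552
t 6.18 port [-82.9  32.8] z 19.1 yaw err deg 0.04 tilt [ 2.8e-03 -5.0e-04 -1.0e+00] w 55.2 F [1.39 1.13 3.98]
world target [ 0.55958626 -0.18903149  0.0185    ] tool shift mm [89.9  1.8  0.9]
```

```bash
python3 -m crank '[0.006,0.001,0.0005,0,0,0,0.3,0.006,0,0,0,0,0,0.3,0.006,0,0,0,0,0,0.3,0.006,0,0,0,0,0,0.3,0.006,0,0,0,0,0,0.3,0.006,0,0,0,0,0,0.3,0,0,0,0,0,0,0.3]';  python3 - <<'E'
from h import *
import cv2
rel(.007,.031,.0185)
cv2.imwrite("pics/w3.png",grab_frame("wrist")[:,:,::-1])
E
```

```text
time: 6.77
eef_pos: [0.5061, -0.1976, 0.0186]
tcp_rot: [3.129, 0.275, 0.004]
force: [0.9, 1.1, 3.5]
gripper_width: 0.0557
t 6.77 port [-47.1  31.9] z 18.6 yaw err deg 0.03 tilt [ 2.5e-03 -3.0e-04 -1.0e+00] w 55.7 F [0.94 1.1  3.5 ]
world target [ 0.55958626 -0.18903149  0.0185    ] tool shift mm [54.1  0.9  0.2]
```

View pics/w3.png

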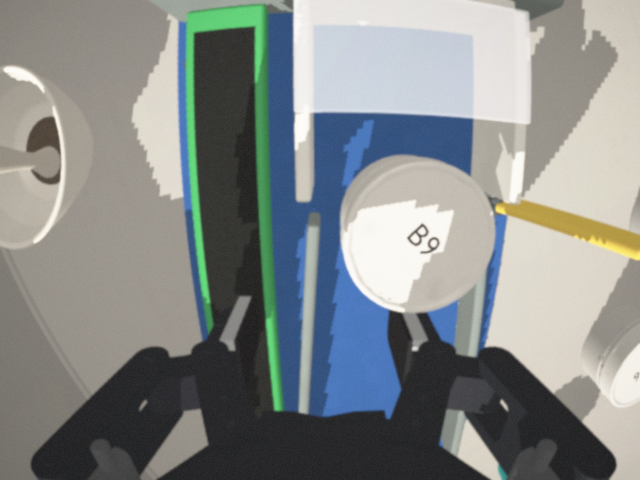

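The tin (lid at (418,232)) is entering the mouth square to the finger. The flap stands clear on the right and the mortar is clear too.

```bash
python3 -m crank '[0.006,0.0005,0,0,0,0,0.3,0.006,0,0,0,0,0,0.3,0.006,0,0,0,0,0,0.3,0.006,0,0,0,0,0,0.3,0.006,0,0,0,0,0,0.3,0.006,0,0,0,0,0,0.3,0.004,0,0,0,0,0,0.3,0,0,0,0,0,0,0.3,0,0,0,0,0,0,0.3]';  python3 - <<'E'
from h import *
rel(.007,.031,.0185)
E
python3 -m crank '[0.002,0,0,0,0,0,0.3,0.002,0,0,0,0,0,0.3,0.002,0,0,0,0,0,0.3,0.002,0,0,0,0,0,0.3,0,0,0,0,0,0,0.3,0,0,0,0,0,0,0.3]'
python3 - <<'E'
from h import *
import cv2
rel(.007,.031,.0185)
cv2.imwrite("pics/w4.png",grab_frame("wrist")[:,:,::-1])
E
```

```text
time: 7.57
eef_pos: [0.5452, -0.1911, 0.0186]
tcp_rot: [3.129, 0.274, 0.005]
force: [0.1, 0.3, 4.2]
gripper_width: 0.0555
t 7.57 port [-7.5 31.5] z 18.6 yaw err deg -0.0 tilt [ 3.e-03 -1.e-04 -1.e+00] w 55.5 F [0.14 0.32 4.21]
world target [ 0.55958626 -0.18903149  0.0185    ] tool shift mm [14.5  0.5  0.2]
time: 8.07
eef_pos: [0.5515, -0.1897, 0.0182]
tcp_rot: [-3.129, -0.275, -0.0]
force: [-2.2, 0.3, 4.3]
gripper_width: 0.0559
t 8.07 port [-1.1 31.8] z 18.2 yaw err deg 0.03 tilt [ 0.e+00  2.e-04 -1.e+00] w 55.9 F [-2.23  0.31  4.26]
world target [ 0.55958626 -0.18903149  0.0185    ] tool shift mm [ 8.1  0.8 -0.3]
```

View pics/w4.png

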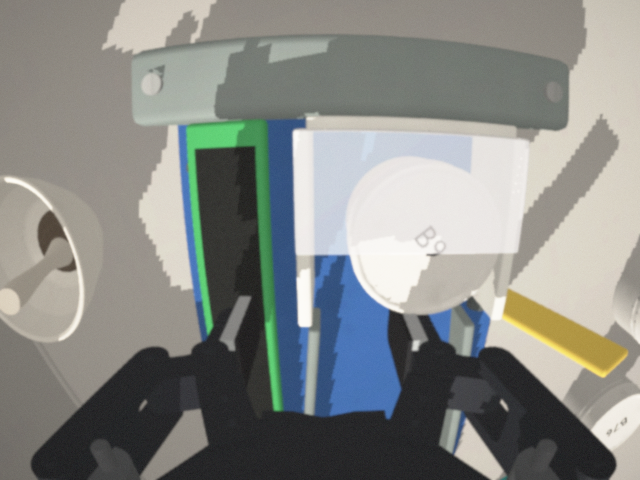

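The tin is half under the roof with a few mm to go. I push slowly until the stop answers.

```bash
python3 -m crank '[0.002,0.0005,0,0,0,0,0.3,0.002,0,0,0,0,0,0.3,0.001,0,0,0,0,0,0.3,0,0,0,0,0,0,0.3,0,0,0,0,0,0,0.3]'; python3 -c "
from h import *
rel()"
python3 -m crank '[0.001,0,0,0,0,0,0.3,0.001,0,0,0,0,0,0.3,0,0,0,0,0,0,0.3,0,0,0,0,0,0,0.3]'; python3 -c "
from h import *
rel()"
```

```text
time: 8.53
eef_pos: [0.5569, -0.1894, 0.0184]
tcp_rot: [3.129, 0.275, 0.001]
force: [-2.8, 0.8, 4.0]
gripper_width: 0.0555
t 8.53 port [ 4.3 31.1] z 18.4 yaw err deg 0.03 tilt [ 7.e-04 -1.e-04 -1.e+00] w 55.5 F [-2.79  0.8   4.04]
time: 8.87
eef_pos: [0.5587, -0.1891, 0.0183]
tcp_rot: [3.129, 0.275, 0.001]
force: [-1.9, 0.0, 3.6]
gripper_width: 0.0557
t 8.87 port [ 6.1 31.1] z 18.3 yaw err deg 0.04 tilt [ 4.e-04 -1.e-04 -1.e+00] w 55.7 F [-1.92  0.01  3.59]
```

```bash
for i in 1 2; do :; done; python3 -m crank '[0.001,0,0,0,0,0,0.3,0.001,0,0,0,0,0,0.3,0,0,0,0,0,0,0.3,0,0,0,0,0,0,0.3]'; python3 -c "
from h import *
rel()
import cv2
cv2.imwrite('pics/w5.png',grab_frame('wrist')[:,:,::-1])"
```

```text
time: 9.2
eef_pos: [0.5606, -0.1887, 0.0183]
tcp_rot: [3.129, 0.275, 0.0]
force: [-2.6, -0.3, 4.2]
gripper_width: 0.0553
t 9.2 port [ 8.1 31.2] z 18.3 yaw err deg 0.04 tilt [ 3.e-04 -0.e+00 -1.e+00] w 55.3 F [-2.57 -0.28  4.23]
```

View pics/w5.png

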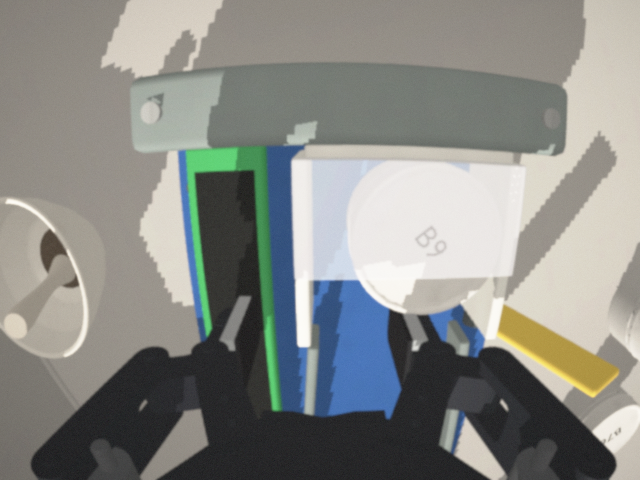

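The lid is at about (425,237), almost at the roof's back edge. I turn that into a port position.

```bash
cat >> h.py <<'E'
def wport(uv,z):
    c=camera_params("wrist");K=c["mtx"];q=np.load("q.npy");C=R.from_rotvec(c["attitude"]).as_matrix()
    d=np.array([uv[0]-K[0,2],uv[1]-K[1,2]]);r=np.hypot(*d);th=r/K[0,0]
    v=C@np.array([np.sin(th)*d[0]/r,-np.sin(th)*d[1]/r,-np.cos(th)]);p=np.array(c["position"])
    return ((rot(q[2]).T@((p+v*(z-p[2])/v[2])[:2]-q[:2]))*1000).round(1)
E
python3 -c "
from h import *
for n,uv,z in(('lid L',(347,237),.041),('lid R',(503,237),.041),('lid near',(425,314),.041),('lid far',(425,161),.041),('roof near L',(297,279),.046),('roof near R',(513,274),.046),('roof far L',(293,159),.046),('wall near end',(304,346),.043)): print(n,wport(uv,z))"
```

```text
lid L [49.1 23.5]
lid R [ 49.3 -34.3]
lid near [19.  -6.8]
lid far [75.4 -2. ]
roof near L [35.9 40.3]
roof near R [ 36.6 -38.4]
roof far L [75.8 40.8]
wall near end [ 6.9 38.7]
```

The landmarks read about 2 mm high, so the tin is at x ≈ 45 and y ≈ -5 mm, practically at the stop. One more gentle nudge to feel it.

```bash
python3 -m crank '[0.001,0,0,0,0,0,0.3,0.001,0,0,0,0,0,0.3,0,0,0,0,0,0,0.3,0,0,0,0,0,0,0.3]'; python3 -c "
from h import *
rel()"
```

```text
time: 9.58
eef_pos: [0.5622, -0.1883, 0.0182]
tcp_rot: [-3.129, -0.275, 0.001]
force: [-3.7, -0.4, 3.5]
gripper_width: 0.0556
t 9.58 port [ 9.7 31.3] z 18.2 yaw err deg 0.03 tilt [-5.e-04  2.e-04 -1.e+00] w 55.6 F [-3.73 -0.36  3.49]
```

```bash
python3 -m crank '[-0.006,0,0,0,0,0,0.3,-0.008,0,0,0,0,0,0.3,-0.008,0,0,0,0,0,0.3,-0.008,0,0,0,0,0,0.3,-0.008,0,0,0,0,0,0.3,-0.008,0,0,0,0,0,0.3,-0.008,0,0,0,0,0,0.3,-0.008,0,0,0,0,0,0.3,0,0,0,0,0,0,0.3,0,0,0,0,0,0,0.3]'; python3 -c "
from h import *
rel()
import cv2
cv2.imwrite('pics/w6.png',grab_frame('wrist')[:,:,::-1])"
```

```text
time: 10.42
eef_pos: [0.4988, -0.1992, 0.0179]
tcp_rot: [-3.128, -0.277, 0.007]
force: [-3.4, -1.9, 5.9]
gripper_width: 0.0558
t 10.42 port [-54.7  31.6] z 17.9 yaw err deg 0.1 tilt [-4.7e-03  5.0e-04 -1.0e+00] w 55.8 F [-3.4  -1.91  5.92]
```

View pics/w6.png

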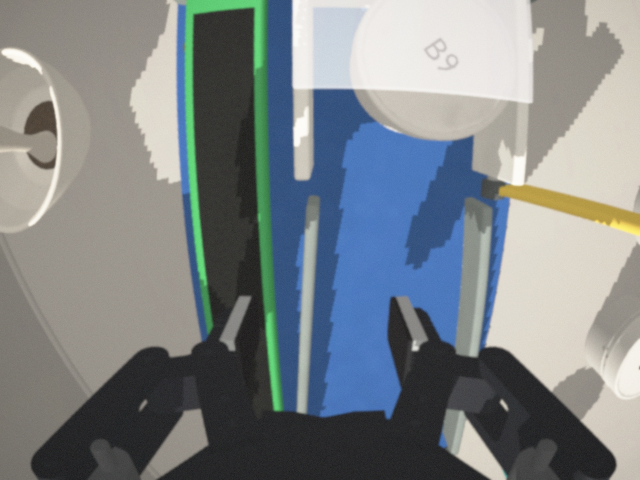

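The tin stayed in and the finger is out of the flap's path. Now I let the bar up gently and rise.

```bash
python3 -m crank '[-0.004,0,-0.004,0,0,0,0.3,0,0,-0.006,0,0,0,0.3,0,0,-0.006,0,0,0,0.3,0,0,-0.006,0,0,0,0.3,0,0,-0.008,0,0,0,0.3,0,0,-0.02,0,0,0,0.3,0,0,-0.03,0,0,0,0.3,0,0,-0.03,0,0,0,0.3,0,0,0,0,0,0,0.3,0,0,0,0,0,0,0.3]'; python3 -m crank '[-0.03,0,-0.02,0,0,0,0.3,-0.03,0,-0.02,0,0,0,0.3,-0.03,0,0,0,0,0,0.3,-0.01,0,0,0,0,0,0.3,0,0,0,0,0,0,0.3,0,0,0,0,0,0,0.3,0,0,0,0,0,0,0.3]'; python3 -c "
from h import *
rel()
import cv2
cv2.imwrite('pics/w7.png',grab_frame('wrist')[:,:,::-1]); cv2.imwrite('pics/t7.png',grab_frame('top')[:,:,::-1])"
```

```text
time: 11.3
eef_pos: [0.4994, -0.2006, 0.131]
tcp_rot: [3.127, 0.275, 0.008]
force: [-0.2, 1.0, -0.2]
gripper_width: 0.0556
time: 11.88
eef_pos: [0.3997, -0.2171, 0.1677]
tcp_rot: [-3.129, -0.275, -0.0]
force: [0.7, 0.6, 1.0]
gripper_width: 0.0555
t 11.88 port [-155.4   31.1] z 167.7 yaw err deg 0.04 tilt [ 1.e-04  6.e-04 -1.e+00] w 55.5 F [0.71 0.61 0.98]
```

View pics/w7.png

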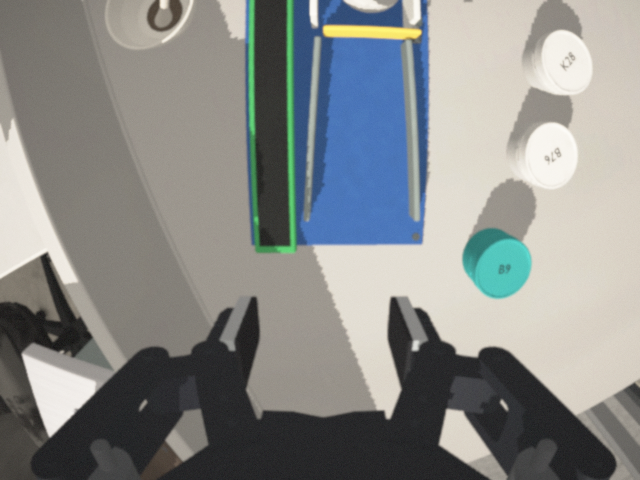

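The flap is shut at (372,32), the bar is up, and the tin is behind the flap with the bystanders in place. One last check of the tin from the top camera.

```bash
python3 -c "
import cv2
a=cv2.imread('pics/t7.png')[172:322,206:366]
cv2.imwrite('pics/t8.png',cv2.resize(a,None,fx=4,fy=4,interpolation=cv2.INTER_CUBIC))"
```

```text
(no output)
```

View pics/t8.png

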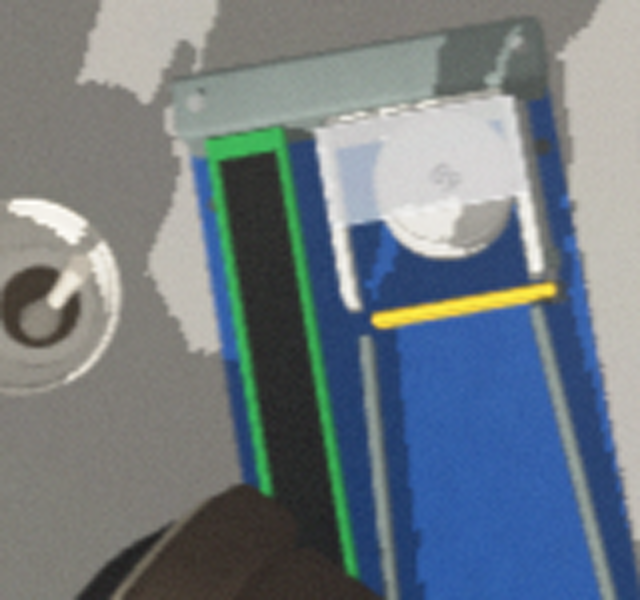

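```bash
python3 -c "
from h import *
q=np.load('q.npy')
for uv in((446,184),(455,259),(374,190),(518,178)):
    t=back('top',((uv[0]+.5)/4+205.5,(uv[1]+.5)/4+171.5),.041);print(uv,(rot(q[2]).T@(t-q[:2])*1000).round(1))
finish_job()"
```

```text
(446, 184) [45.9 -7.1]
(455, 259) [15.6 -5.6]
(374, 190) [48.4 21.5]
(518, 178) [ 43.4 -35.7]
the job is handed in; nothing more can be done
```

The tin is inside the port, the flap has shut behind it, and I handed the job in at about 12 s of the 56 s allowed; it reports no verdict.

One fingertip held the green bar down while the other pushed the tin in. I drew that finger out about 60 mm before letting the bar up.

**Last checks:**
- **Tin:** the top camera puts it at port x ≈ 46 mm, against the stop, and y ≈ -7 mm, close to the right wall. That y is within the ±10 mm limit, but it is slightly past the 6.5 mm the walls allow, so the reading is off by a millimetre or so. The wrist camera gave x ≈ 45 mm, y ≈ -5 mm before the last nudge.
- **Flap and bar:** by eye, the flap is shut and the bar is up in the final pictures. I had no joint readings to confirm it.
- **Bystanders:** the mortar and both tins look unmoved. I checked them by eye, not by measurement.
- **Back stop:** I did not feel it clearly. The force against the finger only rose to about 4 N, so the x position rests on the camera measurements.
- **Pressing force:** it peaked at about 22 N on the bar's end stop and 17 N early in the push, then stayed around 4–6 N after I eased off.

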